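# Spin the finishing turntable and brake it on its index mark

## Task

Check that the finishing turntable runs freely and park it: flick its knob with a fingertip so that the platter spins, take the finger off and let the index plate run past the fixed pointer at least once on its own. Then brake the platter by pressing a fingertip gently on its flat top, so that it stops with the pointer aiming at the index plate, and finish with the fingertip still pressing there and the platter still. Do not stop or place the platter by its knob, grasp nothing, and leave the things round about alone.

Things in the scene. Friction and masses are not known exactly. Their poses are not given: they have to be found in the camera images.
- stand: Fixed foot of a bench finishing turntable: dark steel, 210 mm across, 32 mm high, with a pointer bracket on its +y side (30 mm wide, 68 mm high, 165 to 173 mm from the axis). Origin on the turning axis at bench height, z up. The platter's bearing post is cushioned: pressed down it gives about 1 mm per 4 N, 8 mm at most.
- platter: Round plywood platter, 280 mm across, flat top 60 mm above the bench. Turns freely either way without limit about the upright axis through its origin (centre of its underside, 42 mm up); its +y points to the index plate. About 0.6 kg on an easy bearing: let go at 1 rad/s it coasts some 5 rad in 12 s, at 2 rad/s some 15 rad in 18 s. A light fingertip press on top stops it almost at once.
- knob: Upright round wooden flicking knob (revolving on its own pin) on the platter's top, 18 mm across, 32 mm high, 70 mm from the axis, diametrically opposite the index plate. Origin at the centre of its foot on the platter's top (60 mm above the bench); top 92 mm above the bench. The platter's top farther than 80 mm from the axis is never passed by the knob.
- mark (a point): Middle of the index plate: a dark flat plate 44 mm long along the rim and 26 mm wide, let flush into the platter's top at its rim. The point lies on the top face, 130 mm from the axis; the plate's outer edge lies 134 mm out. At the start the platter rests with the plate at least 1.3 rad from the pointer.
- pointer_tip (a point): Tip of the fixed steel pointer, a small level cone on the bracket aiming at the axis, 142 mm from the axis, 60 mm above the bench (level with the platter's top), 2 mm clear of the rim. The cone is 16 mm thick at its root.
- brown_block: Bystander: dark brown sanding block, 40x52x22 mm, loose on the bench beside the turntable; origin at the centre of its underside.
- green_block: Bystander: long green sanding block, 36x82x20 mm, loose on the bench beside the turntable; origin at the centre of its underside.
- cork_block: Bystander: cork sanding block, 36x60x26 mm, loose on the bench beside the turntable; origin at the centre of its underside.
- tape_measure: Bystander: pocket tape measure, 35x72x62 mm, loose on the bench beside the turntable; origin at the centre of its underside.

How it is judged:
By the outcome, as a careful person would: the job done as asked, in the order asked, and still so for the second after the job is handed in, while the arm keeps its last pose, push and grip.
It also fails if it takes over 64 s, if anything falls off the work surface, if the arm or the gripper's body presses on something with over 40 N, if the wrist force passes 120 N, or if a joint passes its speed limit or range.

## Robot

A 7-joint arm with a two-finger parallel gripper is mounted at the origin on the work surface; the furniture and walls round the work are solid. World frame = base frame: x ahead of the robot, y to its left, z up, the work surface at z = 0. Lengths are in m, angles in degrees, forces in N, time in s.
With the tool pointing down it reaches from about 0.425 to 0.825 m from the base axis. Payload 3.6 kg.
Tool frame: the origin (TCP) lies midway between the tips of the shut fingers; the grasp point (between the pads) lies 19 mm behind it; z points along the fingers, y is the line along which they close (so a half turn about z gives the same grasp; the last joint's range is limited). The gripper opens to 93 mm and grips with 3 to 60 N. Pads are 15 mm wide; open, the fingers measure 128 mm over their backs; the gripper's body (75 mm by 188 mm) begins 65 mm behind the grasp point.
Start: joints at [-69.414, 35.231, -0.722, 81.555, 0.464, 63.22, -2.315], TCP at [0.245, 0.602, 0.219] pointing down, gripper open.
Joint ranges: [-178.69, 178.69], [-17.37, 117.87], [-77.05, 75.6], [15.02, 138.74], [-78.02, 258.01], [0.78, 113.62], [-162.83, 162.83]. Speed limits (degrees/s): [159.86, 159.86, 180, 180, 180, 180, 180].

## Interface

Orientations are given as [roll, pitch, yaw] about the fixed x, y, z axes, in that order (R = Rz(yaw) Ry(pitch) Rx(roll)).
In Python, from cell import observe, optics, job gives the robot as it stands.
- The arm moves only by the tool apply_moves, never from a script. Its argument "deltas" is a list of rows, each an object with "delta_pos": the shift along the tool's x, y, z in mm, a list of three; "roll": the turn about the tool's z in degrees. In form: [{"delta_pos": [dx, dy, dz], "roll": roll}, ...]. A call has 1 to 20 rows; each row is the pose to reach, as a shift and turn from the pose commanded when the call began, along the tool's axes at that moment; what a row does not reach only later rows make up. A row lasts 1/10 s, in which the tool goes at most 50 mm and 8.59 degrees, less where a joint would pass 70% of its speed; a pose out of reach is approached as far as the arm can. A call with a gripper value outside its range is refused whole. "hand" is the closure in counts, from 0 (fully open) to 255 (shut), set as the call begins (left out, the last holds). The fingers move at their own pace and stop on an object; "squeeze" is the grip in N (left out, the last holds). Time passes only in rows, so rows that repeat a pose let the fingers close. It gives the time, the measured TCP pose, the force, the opening and the grip force at its end, in the units of the state.
- observe(): the state, without advancing time (a new reading comes with each control period).
- optics.grab_frame(name): name is "scene" or "top" or "wrist"; returns (picture, depth): 400x640x3 uint8, blue, green, red; 400x640 float32, m along the optical axis (not along the pixel's ray), 0 where there is no reading.
- optics.camera_info(name): a dict with "fovy" (degrees; the focal length in pixels is half the picture's height over the tangent of half this angle, whatever the lens; pixels are square), "cx", "cy" (the principal point, pixels), "R" (3x3) and "t" (3): a world point X has camera coordinates R X + t. Camera axes: x right, y down, z forward; pixel columns grow to the right and rows downward; lengths in m; the calibration is good to about 2 mm. A picture is of the moment at which its call begins: read the wrist's pose just before it. camera_info takes no time and is no camera call; for the wrist camera it gives the pose at the moment of the call.
- job.close_job(): hands the job in; it is judged then, once.
The state is a dict: "time_s": time; "joint_pos": joint angles; "joint_velocities": joint speeds; "joint_efforts": joint torques, N m; "ee_pos": TCP position; "orientation": TCP orientation; "contact_force": force on the tool from outside, world axes, zero at the start; "ft_torque": the same for the moment, N m; "grip_width": finger opening in m; "finger_force": force on a finger pad.
Only numpy, scipy, OpenCV 4.12 (cv2) and the standard library are available. Lean on these libraries where they do the work, as an engineer would, in place of code of your own. Each camera call takes 0.05 s, during which the arm holds its last target. There are 200 camera calls.

## Working session

There is one attempt and no reset: what is moved stays moved. The work goes in short steps, Python scripts to look and compute and a tool call to move; the robot and the scene stay as the last step left them, time stands still between calls to the robot, and variables do not carry over. Pictures are saved under pics/ and viewed, at most 10 in all, crops included, and the job is handed in when it is done.

Besides the shell and the picture viewer there is one more tool, called after "Request:" as name([rows], argument=value, ...), one row to a line, values as JSON. apply_moves: Moves the arm, as the interface text tells. Its arguments: {"type":"object","properties":{"deltas":{"type":"array","items":{"type":"object","properties":{"delta_pos":{"type":"array","items":{"type":"number"}},"roll":{"type":"number"}}}},"hand":{"type":"number"},"squeeze":{"type":"number"}},"required":["deltas"]}

```bash
mkdir -p pics
python3 - <<'E'
from cell import observe, optics, job
import cv2,numpy as np
s=observe();print({k:s[k] for k in('time_s','ee_pos','orientation','contact_force','grip_width')})
for n in('scene','top'):
    p,d=optics.grab_frame(n);cv2.imwrite(f'pics/{n}0.png',p);np.save(f'{n}0.npy',d)
    i=optics.camera_info(n);print(n,i)
E
```

```text
{'time_s': 0.0, 'ee_pos': array([0.24431343, 0.60148312, 0.21748272]), 'orientation': array([-1.79852075e+02,  4.32389103e-03,  1.57897523e+02]), 'contact_force': array([-0.04116081, -0.74397124, -0.12186709]), 'grip_width': 0.09324406169675305}
scene {'fovy': 55.13363054880792, 'cx': 319.35437159473014, 'cy': 194.09816236187584, 'R': array([[ 0.85862662, -0.51230781, -0.01735043],
       [-0.31460398, -0.49994828, -0.80689284],
       [ 0.40470319,  0.69827818, -0.59044298]]), 't': array([-0.48108873,  0.25253878,  0.8961615 ])}
top {'fovy': 44.18885841262656, 'cx': 317.0616744234299, 'cy': 196.43622714915054, 'R': array([[ 0.00991771, -0.99986665,  0.01297386],
       [-0.99937327, -0.01035205, -0.03385107],
       [ 0.03398086, -0.01263001, -0.99934268]]), 't': array([0.00423367, 0.56816555, 1.36912183])}
```

View pics/scene0.png

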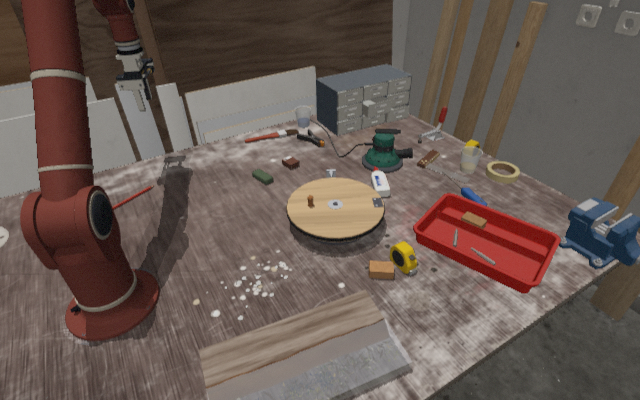

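View pics/top0.png

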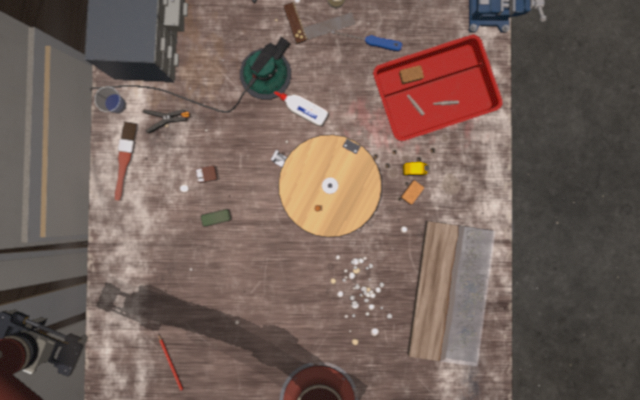

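The scene view shows the platter at about (335,205), knob (310,201), index plate (378,202) and pointer (331,172). In the top view the platter is at (330,186), plate (351,146), knob (319,208) and pointer bracket (278,157). Next I'll localise these.

```bash
cat > h.py <<'E'
import numpy as np,cv2
from cell import observe,optics,job
def K(i): f=200/np.tan(np.radians(i['fovy']/2)); return f,i['cx'],i['cy']
def toz(n,uv,z):
    i=optics.camera_info(n);f,cx,cy=K(i);uv=np.atleast_2d(uv).astype(float)
    r=np.c_[(uv[:,0]-cx)/f,(uv[:,1]-cy)/f,np.ones(len(uv))]@i['R'];c=-i['R'].T@i['t']
    return c+r*((z-c[2])/r[:,2])[:,None]
def proj(n,X):
    i=optics.camera_info(n);f,cx,cy=K(i);c=np.atleast_2d(X)@i['R'].T+i['t']
    return c[:,:2]/c[:,2:]*f+[cx,cy]
def rect(n,p,C,z=.06,half=.2,s=1000):
    """orthorectified patch at height z: col=(x-Cx), row=(y-Cy), s px/m"""
    N=int(2*half*s);g=np.linspace(-half,half,N);X,Y=np.meshgrid(g+C[0],g+C[1])
    uv=proj(n,np.c_[X.ravel(),Y.ravel(),np.full(X.size,z)]).astype(np.float32).reshape(N,N,2)
    return cv2.remap(p,uv,None,cv2.INTER_LINEAR)
E
python3 - <<'E'
from h import *
ims={n:cv2.imread(f'pics/{n}0.png') for n in('top','scene')}
for n,g in(('top',(330,186)),('scene',(336,207))):
    p=ims[n];d=np.load(f'{n}0.npy');hsv=cv2.cvtColor(p,cv2.COLOR_BGR2HSV)
    m=((hsv[...,0]>9)&(hsv[...,0]<26)&(hsv[...,1]>80)&(hsv[...,2]>110)).astype(np.uint8)
    _,l,st,_=cv2.connectedComponentsWithStats(m);k=l[g[1]+12,g[0]+12]
    c=max(cv2.findContours((l==k).astype(np.uint8),0,1)[0],key=cv2.contourArea);h=cv2.convexHull(c)[:,0]
    X=toz(n,h,.06)[:,:2];(x,y),r=cv2.minEnclosingCircle((X*1000).astype(np.float32))
    A=np.c_[2*X,np.ones(len(X))];s=np.linalg.lstsq(A,(X**2).sum(1),rcond=None)[0]
    print(n,'circle',s[:2],np.sqrt(s[2]+s[0]**2+s[1]**2),(x,y,r))
    i=optics.camera_info(n);f,cx,cy=K(i);u,v=g[0]+20,g[1]+15;D=d[v,u]
    print('surface pt',i['R'].T@(np.array([(u-cx)/f*D,(v-cy)/f*D,D])-i['t']))
print('plate',toz('top',(351,146),.06),toz('scene',(378,202),.06))
print('ptr',toz('top',(278,157),.065),toz('scene',(331,172),.06))
print('knob top',toz('top',(319,208),.092),toz('scene',(310,197),.092))
C=toz('top',(330,186),.06)[0]
a=[cv2.flip(rect(n,ims[n],C,s=1000),0) for n in('top','scene')]
cv2.imwrite('pics/r0.png',np.hstack(a))
print(C)
E
```

```text
top circle [ 0.59667982 -0.02283883] 0.13907864382049087 (596.900634765625, -22.881301879882812, 139.82034301757812)
surface pt [ 0.55499198 -0.07837581  0.05962629]
scene circle [ 0.59660917 -0.02582052] 0.13689486775565654 (596.7994995117188, -25.15764617919922, 138.04330444335938)
surface pt [ 0.60507172 -0.1181837   0.05782816]
plate [[ 0.70397612 -0.07991622  0.06      ]] [[ 0.7071137 -0.0816396  0.06     ]]
ptr [[0.67127549 0.11684147 0.065     ]] [[0.67785877 0.12256774 0.06      ]]
knob top [[0.5349261  0.00563725 0.092     ]] [[0.53450294 0.00422151 0.092     ]]
[ 0.59492205 -0.02400987  0.06      ]
```

View pics/r0.png

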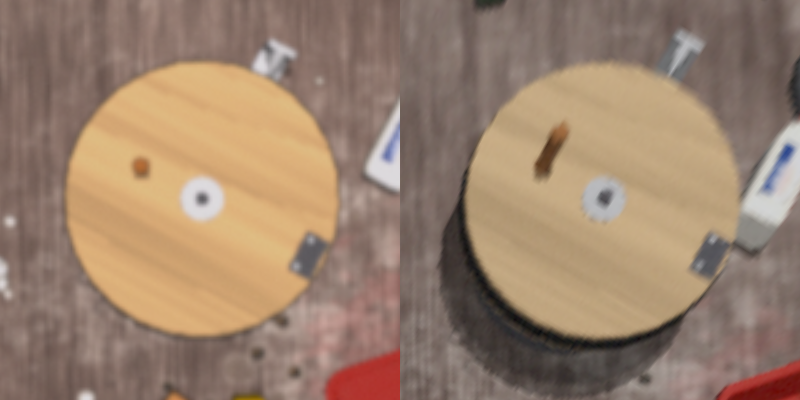

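The two views agree: centre is about (0.597, -0.0235), plate at -28°, knob at 152°, pointer at about 63°. I'll flick counter-clockwise, so first I'll go beside the knob with the fingers shut.

Request:
apply_moves([
  {"delta_pos": [-12, -10, 0], "roll": 2},
  {"delta_pos": [-36, -31, 0], "roll": 6},
  {"delta_pos": [-66, -56, 0], "roll": 11},
  {"delta_pos": [-97, -83, 0], "roll": 16},
  {"delta_pos": [-128, -109, 0], "roll": 21},
  {"delta_pos": [-159, -136, 0], "roll": 26},
  {"delta_pos": [-190, -162, 0], "roll": 31},
  {"delta_pos": [-221, -189, 0], "roll": 36},
  {"delta_pos": [-252, -215, 10], "roll": 41},
  {"delta_pos": [-283, -242, 20], "roll": 46},
  {"delta_pos": [-314, -268, 30], "roll": 51},
  {"delta_pos": [-345, -295, 40], "roll": 56},
  {"delta_pos": [-376, -321, 50], "roll": 61},
  {"delta_pos": [-407, -348, 60], "roll": 66},
  {"delta_pos": [-438, -374, 70], "roll": 71},
  {"delta_pos": [-462, -395, 76], "roll": 75},
  {"delta_pos": [-478, -408, 79], "roll": 77},
  {"delta_pos": [-484, -414, 80], "roll": 78},
  {"delta_pos": [-484, -414, 80], "roll": 78},
], hand=255)

```text
time_s: 2.0
ee_pos: [0.5371, 0.0356, 0.1383]
orientation: [-180.0, 0.0, 79.8]
contact_force: [-0.3, 0.1, -0.3]
grip_width: 0.0006
finger_force: 0.0
```

Run:
```python
from h import *
s=observe();print({k:s[k] for k in('time_s','ee_pos','orientation','contact_force','grip_width')})
i=optics.camera_info('wrist');p,d=optics.grab_frame('wrist')
cv2.imwrite('pics/w1.png',p);print(i['t'],-i['R'].T@i['t'])
C=(.597,-.0235)
for nm,a,r in(('c',0,0),('ptr',63.4,.142),('plate',-28,.13)):
    print(nm,proj('wrist',[C[0]+r*np.cos(np.radians(a)),C[1]+r*np.sin(np.radians(a)),.06]))
print('knob',proj('wrist',[C[0]-.062,C[1]+.0325,.092]))
```

```text
{'time_s': 2.0, 'ee_pos': array([0.53707345, 0.035554  , 0.13831725]), 'orientation': array([-1.79955547e+02,  3.85514601e-02,  7.97963460e+01]), 'contact_force': array([-0.25200137,  0.14465695, -0.2807154 ]), 'grip_width': 0.0006361655600671692}
[-0.52247433  0.11452891  0.35094548] [0.55147047 0.1129248  0.30395286]
c [[393.48794293 258.65786954]]
ptr [[454.70791066 109.01761334]]
plate [[514.69038548 295.03165434]]
knob [[324.24402193 253.77899284]]
```

View pics/w1.png

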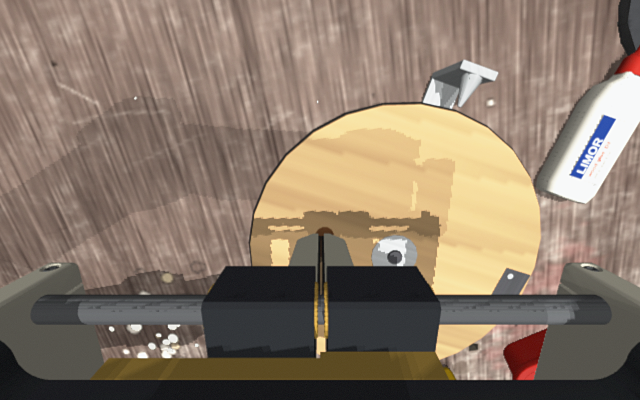

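The platter centre appears at (395,257) against a predicted (393,259), and the pointer tip at about (458,106), so the geometry is confirmed. Lowering beside the knob next.

Request:
apply_moves([
  {"delta_pos": [0, 0, 15], "roll": 0},
  {"delta_pos": [0, 0, 35], "roll": 0},
  {"delta_pos": [0, 0, 55], "roll": 0},
  {"delta_pos": [0, 0, 64], "roll": 0},
  {"delta_pos": [0, 0, 64], "roll": 0},
])

```text
time_s: 2.55
ee_pos: [0.536, 0.0381, 0.0738]
orientation: [-179.8, -0.0, 80.0]
contact_force: [-0.4, -0.1, 0.6]
grip_width: 0.0003
finger_force: 0.0
```

Request:
apply_moves([
  {"delta_pos": [-3, 0, 0], "roll": 0},
  {"delta_pos": [-9, 0, 0], "roll": 0},
  {"delta_pos": [-17, 0, 0], "roll": 0},
  {"delta_pos": [-27, 0, 0], "roll": 0},
  {"delta_pos": [-38, 0, 0], "roll": 0},
  {"delta_pos": [-49, 0, 0], "roll": 0},
  {"delta_pos": [-58, 0, 0], "roll": 0},
  {"delta_pos": [-58, 0, -15], "roll": 0},
  {"delta_pos": [-58, 0, -45], "roll": 0},
  {"delta_pos": [-58, 0, -60], "roll": 0},
])

```text
time_s: 3.55
ee_pos: [0.5278, -0.0217, 0.1364]
orientation: [179.9, -0.0, 79.8]
contact_force: [0.5, 0.6, -0.5]
grip_width: 0.0007
finger_force: 0.0
```

```bash
cat > ang.py <<'E'
from h import *
C=np.array([.597,-.0235])
def plate(n):
    t=observe()['time_s'];p,_=optics.grab_frame(n)
    N=720;a=np.radians(np.arange(N)/2);rs=np.arange(.121,.132,.002)
    X=np.stack([np.c_[C[0]+r*np.cos(a),C[1]+r*np.sin(a),np.full(N,.06)] for r in rs]).reshape(-1,3)
    uv=proj(n,X).astype(np.float32).reshape(len(rs),N,2)
    im=cv2.cvtColor(cv2.remap(p,uv,None,cv2.INTER_LINEAR),cv2.COLOR_BGR2HSV).astype(float)
    # plate: neither saturated nor bright
    g=((im[...,1]<75)&(im[...,2]>45)&(im[...,2]<150)).mean(0)
    k=np.ones(39)/39;f=np.convolve(np.r_[g[-19:],g,g[:19]],k,'valid');j=f.argmax()
    w=np.arange(-25,26);q=g[(j+w)%N];return t,((j+(q*w).sum()/max(q.sum(),1e-9))/2+180)%360-180,f[j]
E
python3 - <<'E'
from ang import *
for i in range(3):
    for n in('top','scene'): print(n,np.round(plate(n),3))
E
```

```text
top [ 3.55  44.041  0.936]
scene [ 3.6   47.666  0.996]
top [ 3.65  52.79   0.944]
scene [ 3.7   56.291  0.991]
top [ 3.75  61.457  0.944]
scene [ 3.8   65.04   0.987]
```

It's coasting at about 1.5 rad/s, with the plate passing the pointer now. I'll move to hover over the rim while it goes round.

Request:
apply_moves([
  {"delta_pos": [-12, -8, 0], "roll": 0},
  {"delta_pos": [-30, -20, 0], "roll": 0},
  {"delta_pos": [-46, -31, 5], "roll": 0},
  {"delta_pos": [-46, -31, 25], "roll": 0},
  {"delta_pos": [-46, -31, 45], "roll": 0},
  {"delta_pos": [-46, -31, 58], "roll": 0},
  {"delta_pos": [-46, -31, 64], "roll": 0},
  {"delta_pos": [-46, -31, 64], "roll": 0},
])

```text
time_s: 4.65
ee_pos: [0.4871, -0.061, 0.0697]
orientation: [-179.8, 0.0, 79.9]
contact_force: [0.2, -0.2, 0.2]
grip_width: 0.0004
finger_force: 0.0
```

Run:
```python
from ang import *
for i in range(2):
    for n in('top','scene'): print(n,np.round(plate(n),3))
s=observe();print(s['time_s'],s['ee_pos'],s['contact_force'])
```

```text
top [  4.65  134.543   0.944]
scene [ 4.7   94.543  1.   ]
top [  4.75  142.127   0.944]
scene [ 4.8   93.424  1.   ]
4.85 [ 0.48881308 -0.06064484  0.07123322] [ 0.54259934 -0.28479274 -0.17049591]
```

Request:
apply_moves([
  {"delta_pos": [0, 0, 2], "roll": 0},
  {"delta_pos": [0, 0, 4], "roll": 0},
  {"delta_pos": [0, 0, 4], "roll": 0},
  {"delta_pos": [0, 0, 4], "roll": 0},
  {"delta_pos": [0, 0, 4], "roll": 0},
  {"delta_pos": [0, 0, 4], "roll": 0},
  {"delta_pos": [0, 0, 4], "roll": 0},
  {"delta_pos": [0, 0, 4], "roll": 0},
  {"delta_pos": [0, 0, 4], "roll": 0},
  {"delta_pos": [0, 0, 4], "roll": 0},
  {"delta_pos": [0, 0, 4], "roll": 0},
  {"delta_pos": [0, 0, 4], "roll": 0},
  {"delta_pos": [0, 0, 4], "roll": 0},
  {"delta_pos": [0, 0, 4], "roll": 0},
  {"delta_pos": [0, 0, 4], "roll": 0},
  {"delta_pos": [0, 0, 4], "roll": 0},
  {"delta_pos": [0, 0, 4], "roll": 0},
  {"delta_pos": [0, 0, 4], "roll": 0},
  {"delta_pos": [0, 0, 4], "roll": 0},
  {"delta_pos": [0, 0, 4], "roll": 0},
])

```text
time_s: 6.85
ee_pos: [0.4885, -0.0605, 0.0667]
orientation: [180.0, 0.0, 79.9]
contact_force: [0.2, 0.5, 0.1]
grip_width: 0.0003
finger_force: 0.0
```

Run:
```python
from ang import *
for i in range(3):
    print(np.round(plate('top'),3))
s=observe();print(s['time_s'],s['ee_pos'],s['contact_force'])
```

```text
[  6.85  -80.25    0.957]
[  6.9   -77.458   0.962]
[  6.95  -74.709   0.953]
7.0 [ 0.48846607 -0.06042553  0.0666565 ] [ 0.40436989 -0.05869716 -0.2551394 ]
```

Request:
apply_moves([
  {"delta_pos": [0, 0, 0], "roll": 0},
  {"delta_pos": [0, 0, 0], "roll": 0},
  {"delta_pos": [0, 0, 0], "roll": 0},
  {"delta_pos": [0, 0, 0], "roll": 0},
  {"delta_pos": [0, 0, 0], "roll": 0},
  {"delta_pos": [0, 0, 0], "roll": 0},
  {"delta_pos": [0, 0, 0], "roll": 0},
  {"delta_pos": [0, 0, 0], "roll": 0},
  {"delta_pos": [0, 0, 0], "roll": 0},
  {"delta_pos": [0, 0, 0], "roll": 0},
  {"delta_pos": [0, 0, 0], "roll": 0},
  {"delta_pos": [0, 0, 0], "roll": 0},
  {"delta_pos": [0, 0, 0], "roll": 0},
  {"delta_pos": [0, 0, 0], "roll": 0},
  {"delta_pos": [0, 0, 0], "roll": 0},
  {"delta_pos": [0, 0, 0], "roll": 0},
  {"delta_pos": [0, 0, 0], "roll": 0},
  {"delta_pos": [0, 0, 0], "roll": 0},
  {"delta_pos": [0, 0, 0], "roll": 0},
  {"delta_pos": [0, 0, 0], "roll": 0},
])

```text
time_s: 9.0
ee_pos: [0.4884, -0.0604, 0.0667]
orientation: [-180.0, 0.0, 79.9]
contact_force: [0.1, 0.9, -0.2]
grip_width: 0.0005
finger_force: 0.0
```

Run:
```python
from ang import *
for i in range(3):
    print(np.round(plate('top'),3))
s=observe();print(s['time_s'],s['ee_pos'],s['contact_force'])
```

```text
[ 9.    21.167  0.949]
[ 9.05  23.127  0.944]
[ 9.1   24.915  0.957]
9.15 [ 0.48845106 -0.06044206  0.06665625] [-1.00720691 -0.3577246   0.36592986]
```

Request:
apply_moves([
  {"delta_pos": [0, 0, 0], "roll": 0},
  {"delta_pos": [0, 0, 0], "roll": 0},
  {"delta_pos": [0, 0, 0], "roll": 0},
  {"delta_pos": [0, 0, 0], "roll": 0},
  {"delta_pos": [0, 0, 0], "roll": 0},
  {"delta_pos": [0, 0, 0], "roll": 0},
  {"delta_pos": [0, 0, 3], "roll": 0},
  {"delta_pos": [0, 0, 5], "roll": 0},
  {"delta_pos": [0, 0, 7], "roll": 0},
  {"delta_pos": [0, 0, 8.5], "roll": 0},
  {"delta_pos": [0, 0, 8.5], "roll": 0},
])

```text
time_s: 10.25
ee_pos: [0.4882, -0.0608, 0.0584]
orientation: [-180.0, 0.0, 79.9]
contact_force: [-0.8, -0.5, 6.0]
grip_width: 0.0004
finger_force: 3.1
```

Run:
```python
from ang import *
for i in range(2):
    print(np.round(plate('top'),3))
s=observe();print(s['time_s'],s['ee_pos'],s['contact_force'])
```

```text
[10.25  57.25   0.966]
[10.3   57.252  0.966]
10.35 [ 0.48828817 -0.06084738  0.05856515] [-1.27087291 -0.24675268  5.65940794]
```

Run:
```python
from h import *
C=np.array([.597,-.0235]);P=C+.136*np.array([np.cos(1.08),np.sin(1.08)])
a=[]
for n in('top','scene'):
    p,_=optics.grab_frame(n);r=rect(n,p,P,half=.05,s=4000)
    for ang,col in((57.25,(0,255,0)),(63,(0,0,255))):
        for rr in (.12,.142,.15):
            x,y=C+rr*np.array([np.cos(np.radians(ang)),np.sin(np.radians(ang))])-P
            cv2.circle(r,(int((x+.05)*4000),int((y+.05)*4000)),2,col,-1)
    a.append(cv2.flip(r,0))
cv2.imwrite('pics/end.png',np.hstack(a))
```

```text
(no output)
```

View pics/end.png

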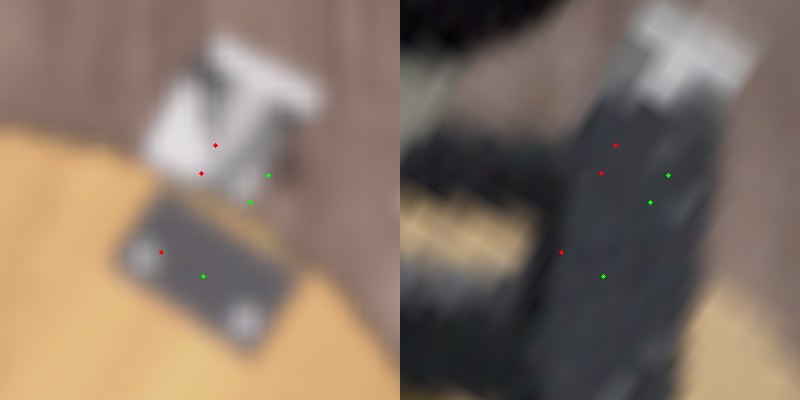

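The top crop shows the pointer bracket centred at about (270,70). Its axis, at about 61.5°, meets the plate (outer edge from (160,195) to (297,275)) roughly 10 mm from its middle, well inside. The arm hides this area in the scene view. The platter is still under a press of about 6 N, so I'm handing in.

Run:
```python
from ang import *
print(np.round(plate('top'),2),observe()['contact_force'])
print(job.close_job())
```

```text
[10.45 57.21  0.96] [-1.28173794 -0.45489347  5.83258797]
the job is handed in; nothing more can be done
None
```

The job is handed in: I flicked the turntable by its knob to about 1.5 rad/s and it ran past the pointer once on its own. A fingertip press of about 6 N on its top then stopped it with the pointer aiming at the index plate, about 10 mm off its middle, and the finger is still pressing with the platter still.

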